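Hold the organizer door on its hinge for the pin

TASK

The pink swing door has come off the clear makeup organizer and stands in the white palette rack. Lift it out and bring its brass hinge barrel in between the organizer's two brass knuckles, the door upright and swung open (pointing out from the organizer's open front), so that the three holes line up and I can drop the hinge pin straight through. Finish while still holding the door there in the gripper, touching neither knuckle nor any other part of the organizer, and leave everything else in its place.

Things in the scene. Friction and masses are not known exactly. Their poses are not given: they have to be found in the camera images.
- door: Loose opaque pink acrylic door, about 0.07 to 0.12 kg, upright in one of the rack's slots. Panel 72 mm wide (x), 8 thick (y), 110 high (z up). Origin: middle of the panel's lower edge. Beyond its +x edge (x = 36 mm) a 6 mm web carries a brass hinge barrel (see door_hole_top). Centre of mass about 5 mm to +x of the origin. Grip it across its thickness near the top edge; lift straight up.
- door_hole_top (a point): Centre of the hole at the top end of the door's vertical brass barrel (17 mm in diameter, 9 mm hole, 40 mm long): 49 mm from the door's origin along its +x, 80 mm above its lower edge. Axes as the door's.
- door_hole_bottom (a point): Centre of the hole at the bottom end of the same barrel, 40 mm above the door's lower edge.
- organizer: Fixed clear acrylic organizer 90 mm deep (+x, away from its front), 150 wide (y), 125 high, front open above a 20 mm lip. Origin: middle of the front face at the vanity top; front looks along -x. Two brass knuckles on its +y front post hold the hinge axis: vertical, 14 mm before the front face, 67 mm to +y. With the door's +x along the organizer's +x the door is open square to the front.
- jamb_upper (a point): Centre of the hole at the lower end of the upper knuckle (17 mm in diameter, 9 mm hole, 97 to 117 mm above the vanity), on the hinge axis; axes as the organizer's. The door's barrel enters the 50 mm gap below it level, from the front along the organizer's +x; lined up, it is 5 mm from the post and, with the door's lower edge 12 mm above the vanity, 5 mm from each knuckle.
- jamb_lower (a point): Centre of the hole at the upper end of the lower knuckle (same size, 27 to 47 mm above the vanity), on the hinge axis.
- rack: Fixed white rack, 56 mm long (x), 130 mm wide (y); three slots side by side, 40 mm apart along y, each 10.5 mm wide between two thin fins that reach 46 mm above the vanity; slot floor 6 mm above the vanity. Origin at the centre of its underside. The door's barrel sticks out past its +x end.
- palette1: Closed dark makeup palette 70 x 9 x 62 mm high, upright in a rack slot; leave alone. Origin at the centre of its lower edge.
- palette2: Closed beige makeup palette 70 x 9 x 62 mm high, upright in a rack slot; leave alone. Origin at the centre of its lower edge.
- lipstick1: Closed lipstick tube with a red cap, 21 mm in diameter, 73 mm high, standing in the organizer; leave alone; upright; origin at the centre of its underside.
- lipstick2: Closed lipstick tube with a dark cap, 21 mm in diameter, 73 mm high, standing in the organizer; leave alone; upright; origin at the centre of its underside.
- lipstick3: Closed lipstick tube with a gold-brown cap, 21 mm in diameter, 73 mm high, standing in the organizer; leave alone; upright; origin at the centre of its underside.
- jar: Frosted glass jar with rose-gold lid, 62 mm in diameter, 55 mm high; leave alone; upright; origin at the centre of its underside.
- compact: Rose-gold compact, closed, 66 mm in diameter, 16 mm high; leave alone; origin at the centre of its underside.
- curler: Stainless eyelash curler lying flat, about 130 mm long (its x) and 60 mm wide, 10 mm high; leave alone; origin near its pivot, on the underside.
- pin_dish: Small fixed white dish 36 x 86 x 10 mm with the steel hinge pin (5 mm in diameter, 72 mm long) in it; the person will put the pin in, leave alone. Origin at the centre of its underside.

How it is judged:
By the outcome, as a careful person would: the job done as asked, in the order asked, and still so for the second after the job is handed in, while the arm keeps its last pose, push and grip.
It also fails if it takes over 58 s, if anything falls off the work surface, if the arm or the gripper's body presses on something with over 40 N, if the wrist force passes 120 N, or if a joint passes its speed limit or range.

ROBOT

A 7-joint arm with a two-finger parallel gripper is mounted at the origin on the work surface. World frame = base frame: x ahead of the robot, y to its left, z up, the work surface at z = 0. Lengths are in m, angles in rad, forces in N, time in s.
With the tool pointing down it reaches from about 0.4 to 0.85 m from the base axis. Payload 10.4 kg.
Tool frame: the origin (TCP) lies midway between the tips of the shut fingers; the grasp point (between the pads) lies 19 mm behind it (manip.tcp_to_grasp is the distance from the TCP to the grasp point, in m); z points along the fingers, y is the line along which they close (so a half turn about z gives the same grasp; the last joint's range is limited). The gripper opens to 85 mm and grips with 20 to 120 N. Pads are 22 mm wide; open, the fingers measure 114 mm over their backs; the gripper's body (76 mm by 85 mm) begins 54 mm behind the grasp point. The pads swing forward as they close: fully open they stand 13 mm farther back than shut.
Start: joints at [1.134, 0.332, -0.065, 1.46, 0.022, 1.35, -0.088], TCP at [0.251, -0.572, 0.231] pointing down, gripper open.
Joint ranges: [-2.6, 2.6], [-0.5, 2.12], [-1.47, 1.34], [0.16, 2.42], [-1.27, 4.41], [0.06, 2.06], [-2.6, 2.6]. Speed limits (rad/s): [2.22, 2.22, 2.79, 2.79, 3.14, 3.14, 3.14].

INTERFACE

Orientations are given as a unit quaternion [x, y, z, w].
In Python, from workcell import manip gives the robot as it stands.
- The arm moves only by the shell command python3 -m jog 'ROWS' [FORCE]. ROWS is a JSON object of lists of equal length, an entry for each row: "offset": the shift along the world's x, y, z in m, a list of three; "yaw": the turn about the world's z in degrees; "jaw": the closure, from 0 (fully open) to 1 (shut). A call has 1 to 20 rows; each row shifts and turns the commanded pose from where the row before left it; what a row does not reach is not made up. A row lasts 1/12 s, in which the tool goes at most 41.7 mm and 7.16 degrees, less where a joint would pass 70% of its speed; a pose out of reach is approached as far as the arm can. A call is refused whole if a number of a shift passes 0.0417 or a number of a turn 7.16, either way. A call with a gripper value outside its range is refused whole. The fingers move at their own pace and stop on an object; FORCE is the grip in N (left out, the last holds). Time passes only in rows, so rows that do not move let the fingers close. It gives the time, the measured TCP pose, the force, the opening and the grip force at its end, in the units of the state.
- manip.get_obs(): the state, without advancing time (a new reading comes with each control period).
- manip.camera(name): name is "scene" or "top" or "wrist"; returns a dict with "frame" (400x640x3 uint8, red, green, blue), "camera_matrix" (3x3 intrinsics, pixels), "eye" and "attitude" of the camera in the world; the wrist camera has in their place "hand_eye" (4x4, takes a point from camera to tool coordinates, whose origin is the TCP and whose axes are the flange's). Camera axes: x right, y up, looking along -z (the intrinsics and any distortion apply to the point x, -y, -z); pixel columns grow to the right and rows downward; lengths in m; the calibration is good to about 2 mm. A picture is of the moment at which its call begins: read the wrist's pose just before it. There is no depth.
- manip.hand_in(): hands the job in; it is judged then, once.
Trained networks look in a picture, given as the dict that the camera call returned (one of the last four; its "shot" number tells which), for a name from the list of things; names that differ only in an ending like _2 or _b are one class to them, and where a whole thing is asked for, a point or a joint stands for the part that bears it (a point fixed in the world has none). Each returns a list of dicts, best first, with "score" (0 to 1); they miss things now and then, are a little off and sometimes report something else, mostly with a low value. They report only what shows in the picture. A call takes as long as a camera call.
- manip.masks_of(picture, name): "region" (400x640 bool, what is visible of it).
- manip.tip_of(picture, name): "at" ([x, y, z] in m, in world coordinates, good to about 4 mm: a listed point, or the origin of a listed thing).
The state is a dict: "clock": time; "joint_pos": joint angles; "joint_velocities": joint speeds; "tau": joint torques, N m; "position": TCP position; "ee_rot": TCP orientation; "ft_force": force on the tool from outside, world axes, zero at the start; "torque": the same for the moment, N m; "grip_width": opening from 0.0 (shut) to 1.0 (fully open); "grasp_force": force on a finger pad.
Only numpy, scipy, OpenCV 4.12 (cv2) and the standard library are available. Lean on these libraries where they do the work, as an engineer would, in place of code of your own. Each camera call takes 0.05 s, during which the arm holds its last target. There are 200 camera calls.

## Working session

There is one attempt and no reset: what is moved stays moved. The work goes in short steps, Python scripts to look and compute and a shell command to move; the robot and the scene stay as the last step left them, time stands still between calls to the robot, and variables do not carry over. Pictures are saved under pics/ and viewed, at most 10 in all, crops included, and the job is handed in when it is done.

```bash
mkdir -p pics; cat > h.py <<'E'
import numpy as np, cv2
from workcell import manip
from scipy.spatial.transform import Rotation as R
def save(p,n): cv2.imwrite(f'pics/{n}.png',cv2.cvtColor(p['frame'],cv2.COLOR_RGB2BGR))
E
python3 - <<'E'
from h import *
o=manip.get_obs(); print(o)
ps={}
for c in ['scene','top','wrist']:
    p=manip.camera(c); save(p,c+'0')
    print(c,{k:(v.tolist() if hasattr(v,'tolist') else v) for k,v in p.items() if k!='frame'})
    for n in ['door','door_hole_top','door_hole_bottom','organizer','jamb_upper','jamb_lower','rack','palette1','palette2','jar','compact','curler','pin_dish']:
        r=manip.tip_of(p,n)
        print(n,[(np.round(d['at'],4).tolist(),round(d['score'],2)) for d in r[:2]])
a=cv2.imread('pics/scene0.png');b=cv2.imread('pics/top0.png')
E
```

```text
{'clock': 0.0, 'joint_pos': array([ 1.13438955,  0.33287958, -0.06469597,  1.46097292,  0.02162281,
        1.34990784, -0.0885307 ]), 'joint_velocities': array([-0.00041538,  0.00142463, -0.00038461,  0.0020141 ,  0.00026026,
        0.0017726 , -0.00070681]), 'tau': array([-3.69360678e-04, -6.25437212e+01,  4.90596215e-02, -3.91620004e+01,
        1.61235826e-02,  9.74553754e-03,  4.51306107e-05]), 'position': array([ 0.25113808, -0.57189543,  0.23049603]), 'ee_rot': array([ 9.78672285e-01,  2.05426430e-01, -1.96493467e-04, -7.09000725e-04]), 'ft_force': array([-0.22135706, -0.62143681, -0.22932103]), 'torque': array([-0.00309733, -0.01934759,  0.00072451]), 'grasp_force': 0.0, 'grip_width': 1.0004122775910933}
scene {'camera_matrix': [[514.9750316009208, 0.0, 318.324267068805], [0.0, 514.9750316009208, 207.01382039233732], [0.0, 0.0, 1.0]], 'eye': [1.375938497934478, -0.35392198212565856, 0.8385220045836809], 'attitude': [0.3453729854986485, 0.22999557837156537, 0.5161566779798198, 0.7492675213794577], 'shot': 1}
door [([0.5873, 0.1444, 0.0094], 0.97)]
door_hole_top [([0.6388, 0.1
[... 1574 characters left out ...]
)]
curler [([0.4268, -0.3757, -0.0021], 0.6)]
pin_dish [([0.5946, -0.0067, 0.0032], 0.64)]
wrist {'camera_matrix': [[346.73293151420296, 0.0, 315.58395821045076], [0.0, 346.73293151420296, 200.97099418038502], [0.0, 0.0, 1.0]], 'hand_eye': [[0.0006555966277715312, 0.9509106978438222, 0.3094647232225894, 0.07916712895590942], [0.9999996503807256, -0.0007840471701437069, 0.00029070338681800207, -0.0011447149248862143], [0.0005190679009265917, 0.3094644244435977, -0.9509108794057962, -0.14181391376535357], [0.0, 0.0, 0.0, 1.0]], 'shot': 3}
door []
door_hole_top []
door_hole_bottom []
organizer []
jamb_upper []
jamb_lower []
rack []
palette1 []
palette2 []
jar []
compact []
curler []
pin_dish []
```

View pics/scene0.png

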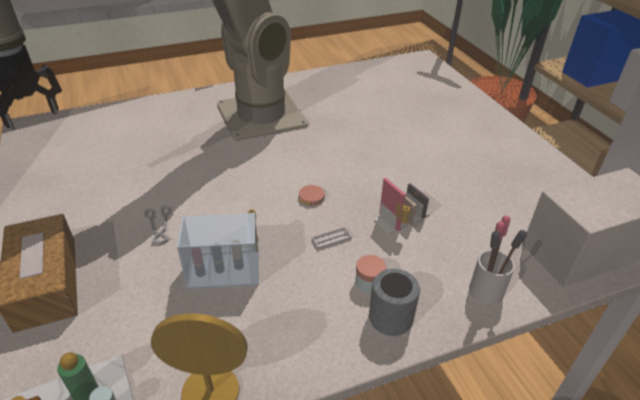

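View pics/top0.png

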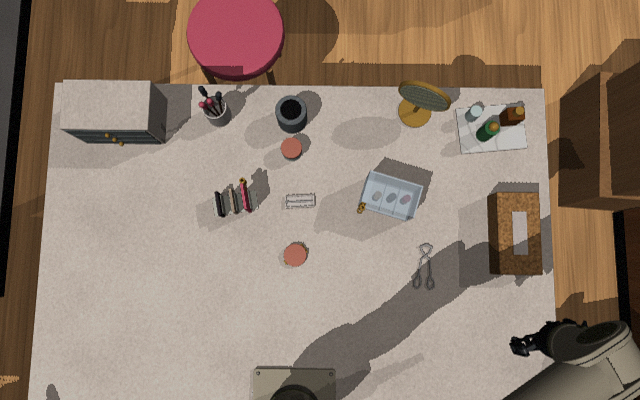

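The scene picture shows the pink door at about (392,203) in the rack, with its barrel at (405,214). The organizer is at (220,250), with the knuckles at (252,214). In the top view the door is at (245,195) and the knuckles at (361,208). I'll move the wrist camera over the organizer first.

```bash
python3 -m jog '{"offset":[[0.019,0.031,0.002],[0.019,0.031,0.002],[0.019,0.031,0.002],[0.019,0.031,0.002],[0.019,0.031,0.002],[0.019,0.031,0.002],[0.019,0.031,0.002],[0.019,0.031,0.002],[0.019,0.031,0.002],[0.019,0.031,0.002],[0.019,0.031,0.002],[0.019,0.031,0.002],[0.019,0.031,0.002],[0,0,0],[0,0,0]],"yaw":[-3.1,-3.1,-3.1,-3.1,-3.1,-3.1,-3.1,-3.1,-3.1,-3.1,-3.1,-3.1,-3.1,0,0],"jaw":[0,0,0,0,0,0,0,0,0,0,0,0,0,0,0]}'
cat >> h.py <<'E'
def T_wc(p,o):
    T=np.eye(4)
    if 'hand_eye' in p:
        T[:3,:3]=R.from_quat(o['ee_rot']).as_matrix();T[:3,3]=o['position']
        return T@np.array(p['hand_eye'])
    T[:3,:3]=R.from_quat(p['attitude']).as_matrix();T[:3,3]=p['eye'];return T
def proj(p,T,X):
    c=(np.asarray(X)-T[:3,3])@T[:3,:3]; c=c*[1,-1,-1]
    u=np.atleast_2d(c)@np.array(p['camera_matrix']).T; return u[:,:2]/u[:,2:]
def ray(p,T,uv):
    d=np.linalg.inv(np.array(p['camera_matrix']))@[*uv,1]; d=T[:3,:3]@(d*[1,-1,-1]); return d/np.linalg.norm(d)
def at_z(p,T,uv,z):
    d=ray(p,T,uv); return T[:3,3]+d*(z-T[2,3])/d[2]
def tri(obs):
    A=np.zeros((3,3));b=np.zeros(3)
    for p,T,uv in obs:
        d=ray(p,T,uv);M=np.eye(3)-np.outer(d,d);A+=M;b+=M@T[:3,3]
    return np.linalg.solve(A,b)
def look(cam,name,names):
    o=manip.get_obs();p=manip.camera(cam);T=T_wc(p,o);save(p,name)
    np.savez(f'pics/{name}.npz',T=T,K=p['camera_matrix'])
    for n in names:
        r=manip.tip_of(p,n)
        print(n,[(np.round(d['at'],4).tolist(),round(d['score'],2),proj(p,T,d['at']).round(0).tolist()[0]) for d in r[:2]])
    return p,T
E
python3 - <<'E'
from h import *
p,T=look('wrist','w1',['organizer','jamb_upper','jamb_lower'])
print(T)
E
```

```text
clock: 3.35
position: [0.4992, -0.1671, 0.2575]
ee_rot: [0.99, -0.142, 0.0, -0.0]
ft_force: [0.1, -0.5, -0.6]
grip_width: 0.996
grasp_force: 0.0
organizer [([0.5583, -0.2493, -0.0011], 0.75, [373.0, 87.0])]
jamb_upper [([0.5603, -0.181, 0.0943], 0.81, [312.0, 108.0])]
jamb_lower [([0.5614, -0.1776, 0.0431], 0.92, [309.0, 105.0])]
[[-2.80595435e-01  9.12791379e-01  2.96779549e-01  5.74688234e-01]
 [-9.59826106e-01 -2.66775290e-01 -8.69758016e-02 -1.88331367e-01]
 [-2.17311705e-04 -3.09261772e-01  9.50976924e-01  3.99334181e-01]
 [ 0.00000000e+00  0.00000000e+00  0.00000000e+00  1.00000000e+00]]
```

View pics/w1.png

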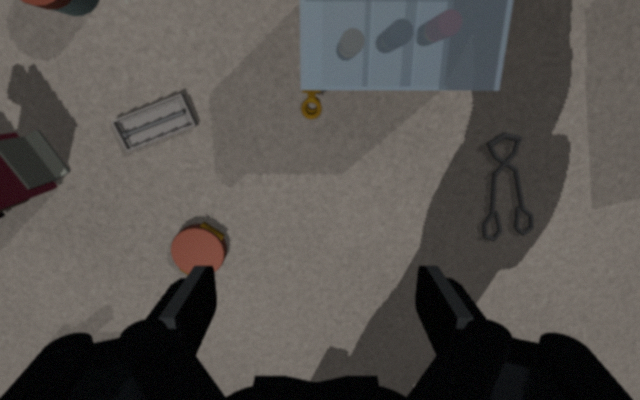

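Wrist view: the upper knuckle ring is at (312,106), and the organizer's front top edge is almost level, from (300,90) to (500,90). I'll take a second view from further forward, then go on to the door.

```bash
python3 -m jog '{"offset":[[0.03,-0.008,0.0],[0.03,-0.008,0],[0.03,-0.008,0],[0,0,0],[0,0,0]],"yaw":[0,0,0,0,0],"jaw":[0,0,0,0,0]}' | head -2
python3 - <<'E'
from h import *
look('wrist','w2',['organizer','jamb_upper','jamb_lower'])
E
python3 -m jog '{"offset":[[-0.006,0.032,0],[-0.006,0.032,0],[-0.006,0.032,0],[-0.006,0.032,0],[-0.006,0.032,0],[-0.006,0.032,0],[-0.006,0.032,0],[-0.006,0.032,0],[-0.006,0.032,0],[-0.006,0.032,0],[0,0,0],[0,0,0]],"yaw":[2.7,2.7,2.7,2.7,2.7,2.7,2.7,2.7,2.7,2.7,0,0],"jaw":[0,0,0,0,0,0,0,0,0,0,0,0]}'
python3 - <<'E'
from h import *
look('wrist','d1',['door','door_hole_top','door_hole_bottom'])
a=cv2.imread('pics/w2.png')[:300,150:550];b=cv2.imread('pics/d1.png')[:300,150:550]
cv2.imwrite('pics/m1.png',np.hstack([a,b]))
E
```

```text
clock: 3.97
position: [0.5884, -0.1946, 0.2559]
organizer [([0.558, -0.2479, -0.0031], 0.78, [367.0, 170.0])]
jamb_upper [([0.563, -0.1798, 0.0939], 0.76, [309.0, 209.0]), ([0.4259, -0.3722, -0.0017], 0.64, [488.0, 241.0])]
jamb_lower []
clock: 5.17
position: [0.5273, 0.1284, 0.2581]
ee_rot: [0.996, 0.093, 0.001, 0.0]
ft_force: [0.1, -0.6, 0.3]
grip_width: 0.999
grasp_force: 0.0
door [([0.5866, 0.1453, 0.0077], 0.72, [311.0, 105.0]), ([0.6365, 0.151, 0.0862], 0.17, [314.0, 47.0])]
door_hole_top [([0.6393, 0.1515, 0.0848], 0.56, [314.0, 44.0])]
door_hole_bottom [([0.6409, 0.1515, 0.048], 0.73, [315.0, 47.0]), ([0.5594, -0.2527, 0.0], 0.47, [633.0, 191.0])]
```

View pics/m1.png

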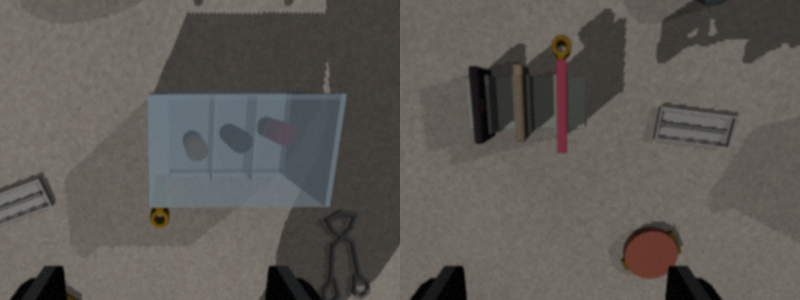

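The left half (w2) shows the knuckle ring near (310,217) with the front edge at row 206. The right half (d1) shows the door as a strip at column ~312, rows 58-153, with the barrel ring at (312,46). I'll take another door view from above it and enlarge the rings.

```bash
python3 -m jog '{"offset":[[0.033,0.008,-0.01],[0.033,0.009,-0.01],[0,0,0],[0,0,0],[0,0,0]],"yaw":[0,0,0,0,0],"jaw":[0,0,0,0,0]}'
python3 - <<'E'
from h import *
look('wrist','d2',['door','door_hole_top','door_hole_bottom'])
tiles=[]
for n,u,v in [('w1',312,106),('w2',310,217),('d1',312,46)]:
    a=cv2.imread(f'pics/{n}.png')[v-18:v+18,u-20:u+20];tiles.append(cv2.resize(a,(260,234),interpolation=0))
b=cv2.imread('pics/d2.png')[50:284,190:450]
W=[np.hstack(tiles)[:, :780],np.hstack([b,b*0,b*0])]
for n in ['d1','d2']:
    a=cv2.imread(f'pics/{n}.png').astype(int); m=((a[...,2]-a[...,1]>50)&(a[...,0]>a[...,1]+5)).astype(np.uint8)
    k,l,s,c=cv2.connectedComponentsWithStats(m)
    print(n,[(s[i].tolist(),c[i].round(1).tolist()) for i in range(1,k) if s[i][4]>40])
cv2.imwrite('pics/m2.png',np.vstack(W))
E
```

```text
clock: 5.78
position: [0.5942, 0.1431, 0.2372]
ee_rot: [0.996, 0.09, -0.0, -0.0]
ft_force: [-0.7, 0.2, 0.6]
grip_width: 1.001
grasp_force: 0.0
door [([0.5846, 0.1425, 0.0093], 0.61, [316.0, 173.0])]
door_hole_top [([0.6398, 0.1517, 0.0854], 0.64, [317.0, 129.0])]
door_hole_bottom [([0.561, -0.2517, -0.0004], 0.35, [634.0, 248.0])]
d1 [([307, 60, 9, 92, 763], [311.3, 104.7])]
d2 [([308, 153, 10, 86, 722], [313.1, 194.8])]
```

View pics/m2.png

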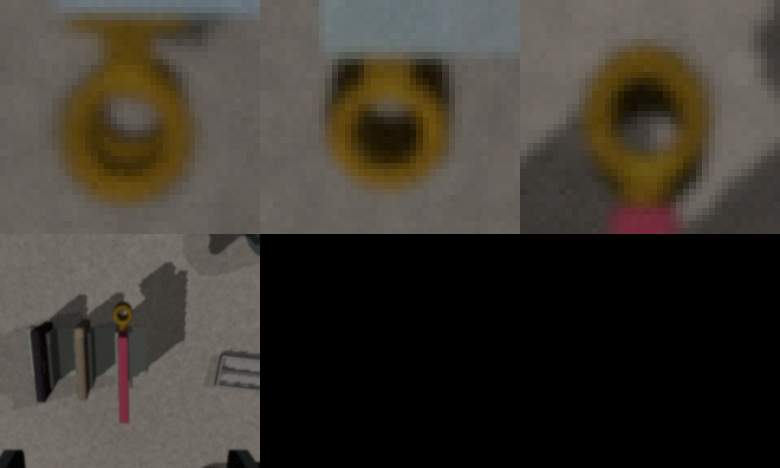

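Upper row: the ring centres are about (311.1,108.1) in w1, (309,218) in w2 and (311,44) in d1. In d2 the ring is at (312.5,128.5), with the door strip in rows 153-239.

```bash
python3 - <<'E'
from h import *
L={}
for n in ['w1','w2','d1','d2']:
    z=np.load(f'pics/{n}.npz');L[n]=({'camera_matrix':z['K']},z['T'])
def ref(n,u,v,rpx):
    # refine: fit circle to brass outer boundary via max colour gradient on rays
    a=cv2.imread(f'pics/{n}.png').astype(float); s=cv2.GaussianBlur(a[...,2]-a[...,0],(0,0),0.8).astype(np.float32)
    return s
K=tri([(*L['w1'],(311.1,108.1)),(*L['w2'],(309.0,218.0))]);print('knuckle top',K)
B=tri([(*L['d1'],(310.9,43.9)),(*L['d2'],(312.5,128.5))]);print('barrel top',B)
for n,uv in [('w1',(311.1,108.1)),('w2',(309,218))]: print(at_z(*L[n],uv,.117))
for n,uv in [('d1',(310.9,43.9)),('d2',(312.5,128.5))]: print(at_z(*L[n],uv,.086))
E_=[]
for n in ['d1','d2']:
    a=cv2.imread(f'pics/{n}.png').astype(int); m=((a[...,2]-a[...,1]>50)&(a[...,0]>a[...,1]+5))
    ys,xs=np.nonzero(m); pol=np.polyfit(*zip(*[(y,xs[ys==y].mean()) for y in range(ys.min()+3,ys.max()-3)]),1)
    P=[at_z(*L[n],(np.polyval(pol,y),y),.116) for y in (ys.min()-.5,ys.max()+.5)]
    d=P[0]-P[1];print(n,P,np.linalg.norm(d),np.degrees(np.arctan2(d[1],d[0])))
for n,r0,r1,c0,c1 in [('w1',80,100,335,490),('w2',196,212,325,470),('w2',85,105,305,480)]:
    g=cv2.cvtColor(cv2.imread(f'pics/{n}.png'),cv2.COLOR_BGR2GRAY).astype(float)
    G=np.abs(cv2.GaussianBlur(np.gradient(g,axis=0),(0,0),1))[r0:r1,c0:c1]
    pol=np.polyfit(np.arange(c0,c1),G.argmax(0)+r0,1)
    P=[at_z(*L[n],(x,np.polyval(pol,x)),.12) for x in (c0,c1)];d=P[1]-P[0]
    print(n,np.polyval(pol,[c0,c1]),'yaw',np.degrees(np.arctan2(d[1],d[0]))+90)
E
```

```text
knuckle top [ 0.56140556 -0.18013067  0.11380241]
barrel top [0.63902306 0.15483789 0.08035091]
[ 0.5613982  -0.18070267  0.117     ]
[ 0.56271667 -0.18005813  0.117     ]
[0.63847133 0.15435223 0.086     ]
[0.63958177 0.15520065 0.086     ]
d1 [array([0.62452875, 0.15142227, 0.116     ]), array([0.55551911, 0.13805875, 0.116     ])] 0.07029163429733763 10.959509284759443
d2 [array([0.62512239, 0.15231631, 0.116     ]), array([0.554878  , 0.13866784, 0.116     ])] 0.07155805718707733 10.995552589226856
w1 [89.70595533 90.4666946 ] yaw -16.563437702907734
w2 [207.02635805 207.1816092 ] yaw -16.70001324470242
w2 [94.12344156 92.9670936 ] yaw -16.277109519168178
```

```bash
python3 -m jog '{"offset":[[-0.001,0.003,-0.03],[0,0,-0.03],[0,0,-0.03],[0,0,-0.03],[0,0,-0.02],[0,0,-0.013],[0,0,0],[0,0,0]],"yaw":[0.7,0,0,0,0,0,0,0],"jaw":[0,0,0,0,0,0,0,0]}'
python3 -m jog '{"offset":[[0,0,0],[0,0,0],[0,0,0],[0,0,0],[0,0,0],[0,0,0],[0,0,0],[0,0,0],[0,0,0],[0,0,0],[0,0,0],[0,0,0]],"yaw":[0,0,0,0,0,0,0,0,0,0,0,0],"jaw":[0.3,0.6,0.8,0.9,1,1,1,1,1,1,1,1]}' 50
```

```text
clock: 6.65
position: [0.5935, 0.1467, 0.0852]
ee_rot: [0.995, 0.097, 0.0, 0.0]
ft_force: [-0.3, -0.0, 0.0]
grip_width: 1.001
grasp_force: 0.0
clock: 7.65
position: [0.5935, 0.1466, 0.0846]
ee_rot: [0.995, 0.097, 0.0, 0.0]
ft_force: [0.2, -1.8, 4.3]
grip_width: 0.087
grasp_force: 49.3
```

```bash
python3 -m jog '{"offset":[[0,0,0.008],[0,0,0.014],[0,0,0.02],[0,0,0.025],[0,0,0.03],[0,0,0.033],[0,0,0],[0,0,0],[0,0,0]],"yaw":[0,0,0,0,0,0,0,0,0],"jaw":[1,1,1,1,1,1,1,1,1]}'
python3 - <<'E'
from h import *
p,T=look('wrist','l1',['door_hole_top','door_hole_bottom'])
o=manip.get_obs();X=np.array([.0452,0,0]);
r=R.from_quat(o['ee_rot']).as_matrix()
print(proj(p,T,o['position']+r@[.0452,0,0.0846-.086]))
a=cv2.imread('pics/l1.png')[60:360,160:480]; cv2.imwrite('pics/m3.png',cv2.resize(a,(640,600),interpolation=0))
E
```

```text
clock: 8.4
position: [0.5931, 0.1468, 0.2145]
ee_rot: [0.995, 0.097, -0.0, 0.0]
ft_force: [0.4, 0.3, -1.3]
grip_width: 0.087
grasp_force: 48.8
door_hole_top [([0.6395, 0.153, 0.2145], 0.67, [325.0, 169.0]), ([0.5834, 0.184, 0.0072], 0.21, [279.0, 171.0])]
door_hole_bottom [([0.638, 0.1516, 0.1724], 0.81, [325.0, 155.0])]
[[318.82949262 173.65027688]]
```

View pics/m3.png

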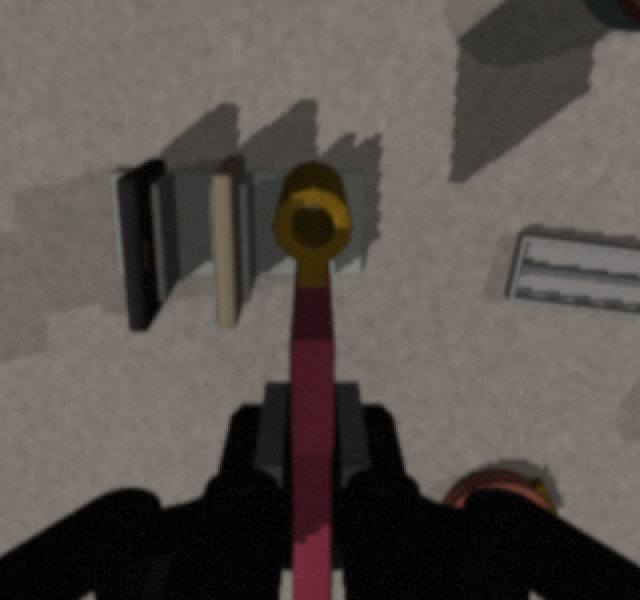

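The barrel ring is at full-frame (316.3,172.8), which matches a centred, upright grip. I'll carry it to the approach point in front of the organizer and descend.

```bash
python3 -m jog '{"offset":[[-0.016,-0.029,0],[-0.016,-0.029,0],[-0.016,-0.029,0],[-0.016,-0.029,0],[-0.016,-0.029,0],[-0.016,-0.029,0],[-0.016,-0.029,0],[-0.016,-0.029,0],[-0.016,-0.029,0],[-0.016,-0.029,0],[0,0,0],[0,0,0]],"yaw":[-2.8,-2.8,-2.8,-2.8,-2.8,-2.8,-2.8,-2.8,-2.8,-2.8,0,0],"jaw":[1,1,1,1,1,1,1,1,1,1,1,1]}' 
python3 -m jog '{"offset":[[0,0,-0.015],[0,0,-0.025],[0,0,-0.03],[0,0,-0.025],[0,0,-0.02],[0,0,-0.009],[0,0,0],[0,0,0],[0,0,0]],"yaw":[0,0,0,0,0,0,0,0,0],"jaw":[1,1,1,1,1,1,1,1,1]}'
python3 - <<'E'
from h import *
p,T=look('wrist','a1',['door_hole_top','jamb_upper'])
cv2.imwrite('pics/m4.png',cv2.resize(p['frame'][:300,160:480,::-1],(640,600),interpolation=0))
E
```

```text
clock: 9.55
position: [0.4322, -0.1447, 0.2137]
ee_rot: [0.989, -0.149, -0.001, 0.0]
ft_force: [-0.4, 0.6, -1.0]
grip_width: 0.085
grasp_force: 49.0
clock: 10.3
position: [0.4343, -0.1431, 0.0915]
ee_rot: [0.989, -0.147, 0.001, 0.0]
ft_force: [-0.3, 0.1, -1.8]
grip_width: 0.086
grasp_force: 48.9
door_hole_top [([0.4777, -0.1606, 0.0947], 0.8, [328.0, 170.0])]
jamb_upper []
```

View pics/m4.png

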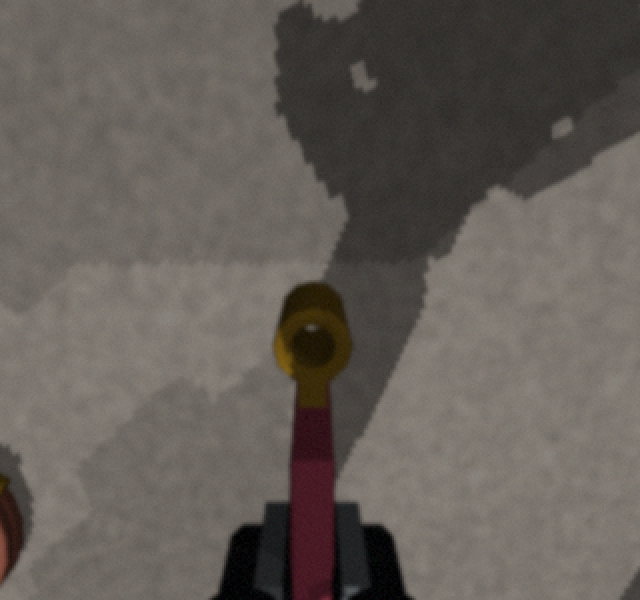

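The barrel ring is at full-frame (316.5,172.5), unchanged, and the door is steady in the grip. I'll advance to about 30 mm short and look from both cameras.

```bash
python3 -m jog '{"offset":[[0.015,-0.0045,-0.001],[0.02,-0.006,0],[0.017,-0.005,0],[0,0,0],[0,0,0],[0,0,0]],"yaw":[0.3,0,0,0,0,0],"jaw":[1,1,1,1,1,1]}'
python3 - <<'E'
from h import *
p,T=look('wrist','b1',['door_hole_top','door_hole_bottom','jamb_upper'])
q,S=look('scene','s1',['door_hole_top','door_hole_bottom','jamb_upper','jamb_lower','organizer'])
A=cv2.resize(p['frame'][50:250,220:420,::-1],(400,400),interpolation=0)
B=cv2.resize(q['frame'][180:280,180:280,::-1],(400,400),interpolation=cv2.INTER_CUBIC)
cv2.imwrite('pics/m5.png',np.hstack([A,B]))
o=manip.get_obs();print(o['position'],R.from_quat(o['ee_rot']).as_rotvec()*57.3)
E
```

```text
clock: 10.95
position: [0.4849, -0.1586, 0.0895]
ee_rot: [0.99, -0.144, -0.0, 0.0]
ft_force: [-0.5, 0.7, -0.9]
grip_width: 0.084
grasp_force: 49.0
door_hole_top [([0.529, -0.1713, 0.0872], 0.94, [317.0, 169.0])]
door_hole_bottom [([0.5285, -0.1725, 0.0511], 0.98, [319.0, 154.0]), ([0.5579, -0.2507, 0.0027], 0.29, [427.0, 57.0])]
jamb_upper []
door_hole_top [([0.5294, -0.1686, 0.0945], 0.69, [254.0, 207.0])]
door_hole_bottom [([0.5268, -0.1697, 0.0458], 0.66, [255.0, 222.0]), ([0.557, -0.2457, 0.0026], 0.45, [227.0, 253.0])]
jamb_upper [([0.5626, -0.1837, 0.0921], 0.63, [251.0, 219.0]), ([0.7442, 0.0193, -0.0015], 0.43, [370.0, 282.0])]
jamb_lower [([0.5611, -0.181, 0.0449], 0.58, [254.0, 234.0]), ([0.5623, -0.1842, 0.0936], 0.49, [251.0, 218.0])]
organizer [([0.5569, -0.2477, 0.0007], 0.61, [226.0, 254.0])]
[ 0.48529137 -0.1587764   0.08939966] [ 1.78120512e+02 -2.59694195e+01  1.21705812e-02]
```

View pics/m5.png

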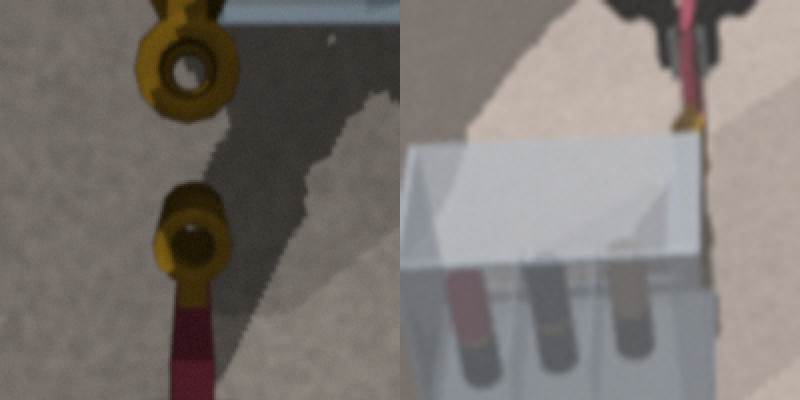

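Left half: the knuckle's top ring is at full-frame (313.5,85.7) and the barrel's top ring at (315.8,172.8). Right half (scene) shows the barrel behind the organizer's post, level with the gap.

```bash
python3 - <<'E'
from h import *
z=np.load('pics/b1.npz');p,T=({'camera_matrix':z['K']},z['T'])
o=manip.get_obs();ps=o['position']
print(T[:3,3])
k=at_z(p,T,(313.5,85.7),.117);b=at_z(p,T,(315.8,172.8),ps[2]+.0014)
print(k,b,k-b)
c=(k-T[:3,3])@T[:3,:3];d=(b-T[:3,3])@T[:3,:3];print('radius px',8.5e-3*346.7/-c[2],8.5e-3*346.7/-d[2])
c,s=np.cos(np.radians(-16.6)),np.sin(np.radians(-16.6));v=(k-b)[:2];print('along,left',v@[c,s],v@[-s,c])
L=np.load('pics/w1.npz');
E
```

```text
[ 0.56036573 -0.18015595  0.23126922]
[ 0.56120028 -0.17975287  0.117     ] [ 0.52825075 -0.17073904  0.09079966] [ 0.03294953 -0.00901383  0.02620034]
radius px 27.176901271486983 20.475302103938787
along,left 0.034151426655446716 0.0007751393572616531
```

```bash
python3 -m jog '{"offset":[[0.006,-0.001,0.001],[0.009,-0.003,0],[0.009,-0.003,0],[0.006,-0.0015,0],[0.003,-0.0005,0],[0,0,0],[0,0,0],[0,0,0]],"yaw":[0,0,0,0,0,0,0,0],"jaw":[1,1,1,1,1,1,1,1]}'
python3 - <<'E'
from h import *
p,T=look('wrist','c1',['door_hole_top','door_hole_bottom','jamb_upper','jamb_lower'])
q,S=look('scene','s2',['door_hole_top','door_hole_bottom','jamb_upper','jamb_lower'])
A=cv2.resize(p['frame'][100:250,240:390,::-1],(600,600),interpolation=0)
cv2.imwrite('pics/m6.png',A)
o=manip.get_obs();print(o['position'],R.from_quat(o['ee_rot']).as_euler('xyz',degrees=True),o['ft_force'],o['torque'])
ps=o['position'];B=np.array([.5612,-.1798,0])
for z,r in [(.117,8.5e-3),(.0925,8.5e-3)]:
    B[2]=z; print(z,proj(p,T,B), proj(p,T,ps+np.array([.0432,-.0119,z-ps[2]])))
E
```

```text
clock: 12.12
position: [0.518, -0.1677, 0.0902]
ee_rot: [0.99, -0.144, -0.0, 0.0]
ft_force: [-0.5, -0.1, -1.3]
grip_width: 0.085
grasp_force: 49.0
door_hole_top [([0.5624, -0.1798, 0.09], 0.79, [315.0, 170.0])]
door_hole_bottom [([0.5582, -0.2531, 0.0011], 0.42, [426.0, 113.0])]
jamb_upper [([0.5618, -0.1803, 0.0954], 0.97, [317.0, 174.0])]
jamb_lower []
door_hole_top [([0.5656, -0.1776, 0.0931], 0.69, [254.0, 218.0]), ([0.5598, -0.2455, 0.0014], 0.22, [227.0, 254.0])]
door_hole_bottom [([0.4313, 0.0053, 0.0001], 0.3, [312.0, 195.0])]
jamb_upper []
jamb_lower []
[ 0.5182821  -0.16775535  0.09035052] [ 1.79994808e+02 -1.29937958e-03 -1.65929888e+01] [ 0.2712022   0.47319626 -0.42575646] [-0.03304097 -0.01516206 -0.00902045]
0.117 [[315.96746823 190.44327663]] [[315.33292955 189.80557686]]
0.0925 [[315.88777058 173.740384  ]] [[315.35659697 173.19829303]]
```

View pics/m6.png

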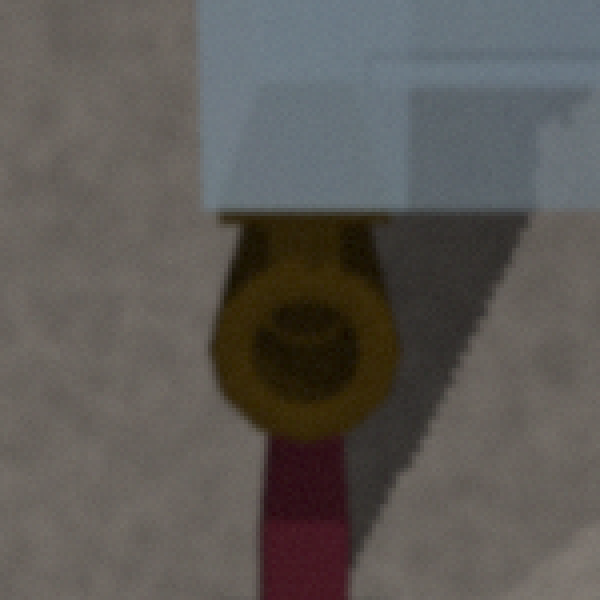

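The knuckle's top ring centre is now at full-frame (316.2,187.5), and the barrel's own ring sits at (315.8,172.8) in the tool view. I'll work out what misalignment is left.

```bash
python3 - <<'E'
from h import *
z=np.load('pics/c1.npz');p,T=({'camera_matrix':z['K']},z['T'])
o=manip.get_obs();ps=o['position']
k=at_z(p,T,(316.2,187.5),.117);b=at_z(p,T,(315.8,172.8),ps[2]+.0014)
c,s=np.cos(np.radians(-16.6)),np.sin(np.radians(-16.6));v=(k-b)[:2];print(k,b,'along,left mm',1e3*v@[c,s],1e3*v@[-s,c])
# cross-check: knuckle positions from the other views, image location expected for each hole rim through the barrel
for zz in (.097,.092,.052,.047): print(zz,(proj(p,T,[k[0],k[1],zz])[0]-[240,100])*4)
A=cv2.imread('pics/c1.png')[170:205,298:335].astype(int)
g=np.clip(A*5,0,255).astype(np.uint8); cv2.imwrite('pics/m7.png',cv2.resize(g,(592,560),interpolation=0))
E
```

```text
[ 0.56218903 -0.18017712  0.117     ] [ 0.56141971 -0.17982819  0.09175052] along,left mm 0.8369431675561524 -0.11460557173283788
0.097 [304.40331531 295.26251543]
0.092 [304.32060968 283.85018105]
0.052 [303.81519818 214.10976687]
0.047 [303.76655814 207.39805518]
```

View pics/m7.png

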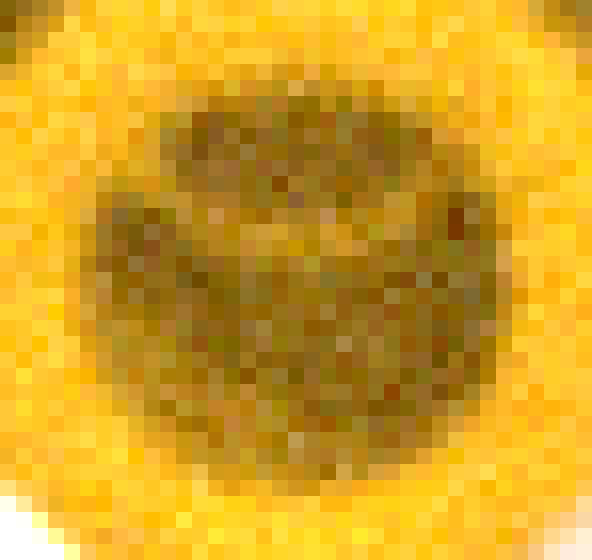

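Through the knuckle's hole (rim centre column ~316) I can see the barrel's hole, centred in column and about 0.5 mm short. A last small nudge, then hand in.

```bash
python3 -m jog '{"offset":[[0.0005,-0.0002,0],[0,0,0],[0,0,0],[0,0,0],[0,0,0],[0,0,0]],"yaw":[0,0,0,0,0,0],"jaw":[1,1,1,1,1,1]}'
python3 -c "
from workcell import manip
o=manip.get_obs();print(o['position'],o['ft_force'],abs(o['joint_velocities']).max())
print(manip.hand_in())"
```

```text
clock: 13.12
position: [0.5188, -0.168, 0.0903]
ee_rot: [0.99, -0.144, -0.0, 0.0]
ft_force: [-0.0, 0.3, -1.9]
grip_width: 0.086
grasp_force: 49.0
[ 0.51882892 -0.16795229  0.09033608] [-0.04641722  0.27903363 -1.88036033] 0.0018541729236723234
the job is handed in; nothing more can be done
None
```

I handed the job in at about 13 s with the door held upright and open between the two knuckles; the holes measured under 1 mm out of line before a last 0.5 mm nudge (not re-imaged), and the force readings showed no sign of contact with the organizer.

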